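# Wedge a power module flush onto its test probes and keep it pressed

### The job

Blow out the test contacts first: press the red cap of the air can on the test nest right down and let it come back up. Then take the orange wedge by its black grip out of its stand and slide it, sloped side towards the blue sloping post, down into the one gap behind the module that is wide enough for it, until the module sits flush against the fence with both rows of spring probes pushed in. Finish like that, still gripping the wedge and keeping it pressed in firmly but without crushing the module; do not let go, keep the module level, and leave the other things on the bench where they are.

Things in the scene. Friction and masses are not known exactly. Their poses are not given: they have to be found in the camera images.
- nest: Fixed test nest on the bench: dark steel bed 136 x 226 mm, its top 12 mm above the bench. Origin on the bench below the module's place; +x points from the two posts to the aluminium fence, y along the fence, z up. Fence, posts and module stand at most 52 mm above the bench. A white and blue air can, 46 mm across, stands in a black cradle at x = +30, y = +110 mm.
- fence_face (a point): Middle of the fence's flat upright face: nest x = +30 mm, y = 0, 30 mm above the bench; axes as the nest's. The fence is 108 mm long in y, its face looks to -x. Two rows of brass spring probes stick 2.5 mm out of it. A thin red blow tube comes down from the can and ends 60 mm to +y of this point.
- cap_top (a point): Centre of the top of the air can's red push cap, 21 mm across, 135 mm above the bench; it is pressed straight down. The black collar 14 mm below is fixed.
- cap (a joint): How far the can's cap is pressed down: 0 = up, 0.005 m = fully down. A spring returns it: 1.5 N starts it, about 4 N takes it fully down.
- probes_left (a joint): How far the probe row at nest y = +27 mm is pushed in: 0 = sticking out 2.5 mm, 0.0025 m = level with the fence's face; spring, about 1.8 N at that depth.
- probes_right (a joint): The same for the probe row at nest y = -27 mm.
- module: Power module, loose on the bed: black box with ribbed aluminium top, 46 (x) x 100 (y) x 38 mm (39.3 with ribs), 0.24 to 0.39 kg. Origin at the centre of its underside. Its +x face carries the contact pads and looks at the fence; at the start it is 4 to 5 mm off the fence and up to 0.03 rad askew. Flush, its origin is at nest x = +7 mm.
- module_left (a point): Point on the module's contact face (+x) 45 mm to its +y side, 18 mm above its underside; at fence_face's x = 0 when flush.
- module_right (a point): Point on the module's contact face (+x) 45 mm to its -y side, 18 mm above its underside; at fence_face's x = 0 when flush.
- wedge_post: Blue post, fixed on the bed behind the module at nest x = -40, y = +24 or -24 mm (it varies), 40 mm wide in y, 38 mm high. Origin at its foot on the bed, axes as the nest's. Its steel face leans back 18 degrees from the module: at its own x = +17 mm at the foot, +4.7 mm at the top. With the module flush this gap is 7 mm at the bed, 19.3 mm at the top.
- dead_stop: Grey post of the same width and height in the other of the two places; upright face at its own x = +17 mm, only 7 mm from the flush module: too narrow for the wedge, whose tip is 9 mm thick. Origin at its foot on the bed.
- wedge: Loose orange wedge, 0.06 kg, tip down in its stand. Origin at tip level, under the middle of the grip. Taper 30 mm wide (y), z = 0 to 40 mm: +x side flat and upright at x = +11 mm; -x side slopes 18 degrees, from x = +2 at the tip to -11 mm at z = 40; both slippery. Shoulder 22 (x) x 46 (y) mm, z = 38 to 43. Black grip 22 (x) x 30 (y) mm, z = 43 to 72.
- wedge_grip (a point): Centre of the wedge's black grip, 57.5 mm above the tip, on the z axis of wedge. Riding down the post's slope the wedge moves 0.325 mm towards the fence for each mm down; with the module flush and the sloped side on the post, this point is at nest x = -27 mm, in line with the post in y, 75.5 mm above the bench (tip 6 mm above the bed).
- stand: Fixed stand of the wedge on the bench: steel foot 60 x 72 mm and aluminium cheeks 44 mm high on which the wedge's shoulder rests, tip 6 mm above the bench; it lifts straight up and out. Origin at the centre of its foot on the bench; the wedge in it has the same axes, its sloped side towards the robot.
- pen: Bystander, loose on the bench: blue pen, 130 mm long. Origin at the centre of its underside.
- connector_a: Bystander, loose on the bench: white six-way connector housing, 11 x 26 x 10 mm. Origin at the centre of its underside.
- connector_b: Bystander, loose on the bench: white six-way connector housing, 11 x 26 x 10 mm. Origin at the centre of its underside.
- small_screwdriver: Bystander, loose on the bench: small screwdriver with a blue handle, 129 mm long. Origin at the centre of its underside.
- tweezers: Bystander, loose on the bench: steel tweezers, 122 mm long. Origin at the centre of its underside.
- tape: Bystander, loose on the bench: roll of amber tape, 80 mm across, 12 mm high. Origin at the centre of its underside.
- heat_sink: Bystander, loose on the bench: finned aluminium heat sink, 42 x 55 x 26 mm. Origin at the centre of its underside.
- brush: Bystander, loose on the bench: black anti-static brush, 136 mm long. Origin at the centre of its underside.
Not all that is in view belongs to the job. Leave any purple look-alike of the wedge alone.

How it is judged:
By the outcome, as a careful person would: the job done as asked, in the order asked, and still so for the second after the job is handed in, while the arm keeps its last pose, push and grip.
It also fails if it takes over 45 s, if anything falls off the work surface, if the arm or the gripper's body presses on something with over 40 N, if the wrist force passes 120 N, or if a joint passes its speed limit or range.

### The arm

A 6-joint arm with a two-finger parallel gripper is mounted at the origin on a cart in front of the work surface, level with it; the furniture and walls round the work are solid. World frame = base frame: x ahead of the robot, y to its left, z up, the work surface at z = 0. Lengths are in m, angles in rad, forces in N, time in s.
With the tool pointing down it reaches from about 0.3 to 0.775 m from the base axis. Payload 14.6 kg.
Tool frame: the origin (TCP) lies at the very end of the fingers, on their centre line; the grasp point (between the pads) lies 19 mm behind it; z points along the fingers, y is the line along which they close (so a half turn about z gives the same grasp; the last joint's range is limited). The gripper opens to 94 mm and grips with 3 to 60 N. Pads are 16 mm wide; open, the fingers measure 119 mm over their backs; the gripper's body (75 mm by 177 mm) begins 78 mm behind the grasp point.
Start: joints at [1.185, 0.3, 1.521, -0, 1.321, -0.067], TCP at [0.172, 0.522, 0.181] pointing down, gripper open.
Joint ranges: [-3.03, 3.03], [-0.79, 2.21], [0.23, 2.52], [-1.04, 4.18], [0, 3.07], [-2.55, 2.55]. Speed limits (rad/s): [2.22, 2.22, 2.57, 3.14, 3.14, 3.14].

### API

Orientations are given as [roll, pitch, yaw] about the fixed x, y, z axes, in that order (R = Rz(yaw) Ry(pitch) Rx(roll)).
In Python, from station import ctrl, cams gives the robot as it stands. The module is installed in compiled form; this text tells all that it offers.
- The arm moves only by the tool arm_command, never from a script. Its argument "plan" is a list that holds one entry, the list of rows, each a list of 7 numbers: the shift along the tool's x, y, z in shares of 800 mm (1.0 is 800 mm), then the turn, a rotation vector about the tool's x, y, z in shares of pi rad (1.0 is pi rad), then the closure, from -1 (fully open) to 1 (shut). A call has 1 to 12 rows; each row is the pose to reach, as a shift and turn from the pose commanded when the call began, along the tool's axes at that moment; what a row does not reach only later rows make up. A row lasts 1/10 s, in which the tool goes at most 50 mm and 8.59 degrees, less where a joint would pass 70% of its speed; a pose out of reach is approached as far as the arm can. A call with a gripper value outside its range is refused whole. The fingers move at their own pace and stop on an object; "squeeze" is the grip in N (left out, the last holds). Time passes only in rows, so rows that repeat a pose let the fingers close. It gives the time, the measured TCP pose, the force, the opening and the grip force at its end, in the units of the state.
- ctrl.get_obs(): the state, without advancing time (a new reading comes with each control period).
- cams.camera(name): name is "scene" or "top"; returns (picture, depth): 384x512x3 uint8, blue, green, red; 384x512 float32, m along the optical axis (not along the pixel's ray), 0 where there is no reading.
- cams.camera_info(name): a dict with "fx", "fy", "cx", "cy" (pixels), "world_to_cam" (4x4, takes a point from world to camera coordinates). Camera axes: x right, y down, z forward; pixel columns grow to the right and rows downward; lengths in m; the calibration is good to about 2 mm. A picture is of the moment at which its call begins. camera_info takes no time and is no camera call.
- ctrl.hand_in(): hands the job in; it is judged then, once.
The state is a dict: "time_s": time; "qpos": joint angles; "joint_vel": joint speeds; "tau": joint torques, N m; "ee_pos": TCP position; "eef_rot": TCP orientation; "force": force on the tool from outside, world axes, zero at the start; "moment": the same for the moment, N m; "grip_width": finger opening in m; "grip_force": force on a finger pad.
Only numpy, scipy, OpenCV 4.12 (cv2) and the standard library are available. Lean on these libraries where they do the work, as an engineer would, in place of code of your own. Each camera call takes 0.05 s, during which the arm holds its last target. There are 200 camera calls.

## Working session

There is one attempt and no reset: what is moved stays moved. The work goes in short steps, Python scripts to look and compute and a tool call to move; the robot and the scene stay as the last step left them, time stands still between calls to the robot, and variables do not carry over. Pictures are saved under pics/ and viewed, at most 10 in all, crops included, and the job is handed in when it is done.

Besides the shell and the picture viewer there is one more tool, called after "Call:" by a JSON object that holds its "fn" and its "kwargs", one argument or row to a line. arm_command: Moves the arm, as the interface text tells. Its arguments: {"type":"object","properties":{"plan":{"type":"array"},"squeeze":{"type":"number"}},"required":["plan"]}

```bash
mkdir -p pics
python3 - <<'E'
from station import ctrl,cams
import cv2,numpy as np
for n in("scene","top"):
    p,d=cams.camera(n); cv2.imwrite(f"pics/{n}0.png",p); np.save(f"{n}0.npy",d); i=cams.camera_info(n); print(n,i)
print(ctrl.get_obs())
E
```

```text
scene {'fx': 349.15836366243536, 'fy': 349.15836366243536, 'cx': 259.2882571423468, 'cy': 190.69480436157997, 'world_to_cam': array([[-0.51184944, -0.85887948,  0.01833568,  0.14933613],
       [-0.66399233,  0.38198348, -0.64280853,  0.51591508],
       [ 0.54509113, -0.34119594, -0.76580741,  0.92605142],
       [ 0.        ,  0.        ,  0.        ,  1.        ]])}
top {'fx': 397.6330947524331, 'fy': 397.6330947524331, 'cx': 259.66564358229874, 'cy': 194.5743543602952, 'world_to_cam': array([[-1.36093441e-02, -9.99906221e-01, -1.52828511e-03,
        -1.50942400e-01],
       [-9.89840054e-01,  1.36886479e-02, -1.41524868e-01,
         5.98062168e-01],
       [ 1.41532516e-01, -4.13302806e-04, -9.89933521e-01,
         1.32624877e+00],
       [ 0.00000000e+00,  0.00000000e+00,  0.00000000e+00,
         1.00000000e+00]])}
{'time_s': 0.1, 'qpos': array([ 1.18537060e+00,  3.00376549e-01,  1.52154831e+00, -1.40983095e-05,
        1.32068932e+00, -6.65911153e-02]), 'joint_vel': array([ 0.00013254, -0.00033209, -0.00127687,  0.00142851,  0.00091708,
        0.00114326]), 'tau': array([ 9.04480257e-04, -5.32647157e+01, -3.53282189e+01,  7.08872708e-02,
        2.35205685e-02, -9.26829762e-05]), 'ee_pos': array([0.17230338, 0.52202953, 0.18085207]), 'eef_rot': array([-3.14057248e+00, -5.43484968e-05,  2.82276151e+00]), 'force': array([-0.73345024, -0.62995921,  0.09705174]), 'moment': array([-0.03964014, -0.01500483,  0.01379369]), 'grip_force': 0.0, 'grip_width': 0.09343604827475743}
```

View pics/scene0.png

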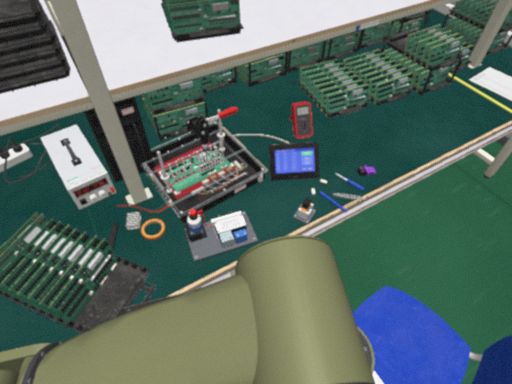

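View pics/top0.png

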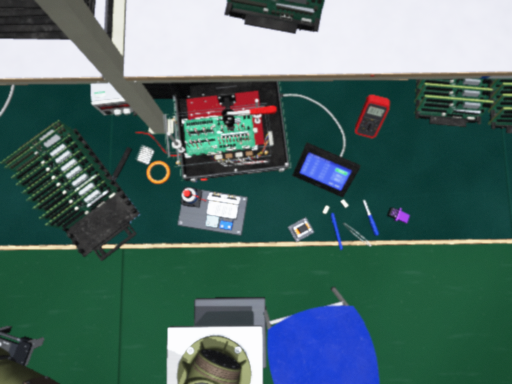

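The top view shows the nest at about (213,212), the can's cap at (188,194), the blue post at about (227,225), the wedge and stand at (301,230), and a purple look-alike at (400,214). I'll zoom in next.

```bash
python3 - <<'E'
import cv2,numpy as np
t=cv2.imread("pics/top0.png")[180:255,170:330]; s=cv2.imread("pics/scene0.png")[185:260,175:335]
o=np.vstack([cv2.resize(a,(640,300),interpolation=cv2.INTER_CUBIC) for a in(t,s)])
cv2.imwrite("pics/c0.png",o)
E
cat > h.py <<'E'
import numpy as np,cv2
from station import ctrl,cams
def cloud(n,d):
    i=cams.camera_info(n);v,u=np.mgrid[:384,:512]
    P=np.stack([(u-i['cx'])*d/i['fx'],(v-i['cy'])*d/i['fy'],d],-1)
    W=i['world_to_cam'];return (P-W[:3,3])@W[:3,:3]
def ray(n,u,v,z):
    "world xy where pixel ray meets height z"
    i=cams.camera_info(n);W=i['world_to_cam'];R=W[:3,:3]
    o=-R.T@W[:3,3];r=R.T@np.array([(u-i['cx'])/i['fx'],(v-i['cy'])/i['fy'],1]);return o+r*(z-o[2])/r[2]
def proj(n,p):
    i=cams.camera_info(n);W=i['world_to_cam'];q=W[:3,:3]@np.asarray(p)+W[:3,3];return np.array([i['fx']*q[0]/q[2]+i['cx'],i['fy']*q[1]/q[2]+i['cy']])
E
python3 - <<'E'
from h import *
for n in("top","scene"):
    d=np.load(n+"0.npy");C=cloud(n,d);print(n)
    P=cv2.imread(f"pics/{n}0.png")
    if n=="top":
        for v in range(186,242,3): print(v,' '.join('%3d'%(1000*C[v,u,2]) for u in range(174,252,3)),'|',' '.join('%3d'%(1000*C[v,u,2]) for u in range(286,318,2)))
    h=cv2.cvtColor(P,cv2.COLOR_BGR2HSV)
    for nm,m,b in(("red",((h[...,0]<6)|(h[...,0]>174))&(h[...,1]>150),(170,180,260,260)),("orange",(h[...,0]>6)&(h[...,0]<20)&(h[...,1]>130),(280,185,330,250)),("blue",(h[...,0]>98)&(h[...,0]<115)&(h[...,1]>150),(180,200,250,245))):
        k=np.zeros(m.shape,bool);k[b[1]:b[3],b[0]:b[2]]=1;k&=m&(d>0);v,u=np.nonzero(k)
        if len(u):print(nm,len(u),u.mean(),v.mean(),u.min(),u.max(),v.min(),v.max(),np.median(C[k],0),C[k][:,2].max())
E
```

```text
top
186   3   0  -3   2  -2  -1  -2  -1   0  -2  -6   4   0   0   0   3   0  -4   1   0   0  -4   1   1   5   1 |  -5   3   0  -1   1   4  -4   3   1   0  -2  -1   1   0   0  -5
189  -1   1  -2  50  97 101  96  48   9   1   2   0   0   0   0   1  -3  -2   3   0  -4   2   0   5   7   0 |  -1  -3   5  -3   2  -5   2  -3   4   1  -1  -4  -6   0  -7   1
192  -1  -2   2 130 135 131 105  84  21  16   8  13  16  12  15  -2   1   0  -4  -4   7   3  -2   2  -3   1 |  -1   2   3  -2   0   2   0   0  -4  -1   3   2  -1  -4  -3  -3
195   4   0  -4  98 137 127 109 108  18  15  14  10  23  39  37  40  18  20  40   4  11   0  -3  -4   0  -1 |   1   2  -2   4   0  -2   0   2   3  -2 1397   0  -2   0   0   0
198   0  -6  -2  98 105 100  97  74  25  10   9  45  46  42  45  41  49  21  42  42  43  17   6  14   8  -5 |  -2   1   0  -2   0   0   3  -2  -4   1  -1   3   1   5   0  -1
201   0   0  -1  43  72  92  74  47  17  17  10  17  50  33  26  36  47  44  45  46  44  46  18  10   9  -5 |  -2   1   2  -3  -4   4  -4   1  -2   0   1   0  -2   2  -2   0
204  -2  -6  -6  50  46  49  49  25  21   7  10  15
[... 2184 characters left out ...]
2   1   0  -4   0   2   0   0
red 34 188.7058823529412 192.1764705882353 184 204 180 196 [0.59098031 0.07359891 0.13361953] 0.14116492144619078
orange 8 299.0 229.625 297 306 225 232 [ 0.47218882 -0.28700564  0.05209199] 0.07643104382246539
blue 56 226.21428571428572 224.03571428571428 221 232 221 229 [ 0.49673389 -0.04353951  0.04859199] 0.05730794720335642
scene
red 178 191.14044943820224 198.06179775280899 175 210 180 215 [0.76202442 0.03978992 0.02953391] 0.14121197805538746
orange 16 304.0 208.5 302 306 207 210 [ 0.46689206 -0.288175    0.0512643 ] 0.05744173591956252
blue 105 231.75238095238095 233.82857142857142 190 245 226 241 [ 0.49070042 -0.03691988  0.05047528] 0.06736816604865298
```

View pics/c0.png

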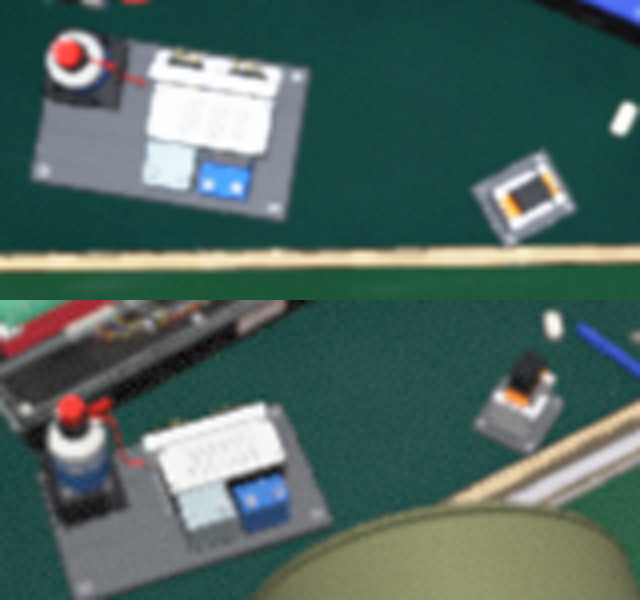

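Both views agree on the layout: the nest is yawed about -0.14 rad, and the blue post is on the -y (right) side with the grey stop on the left. The stand at crop (525,195) holds the orange wedge with its black grip. Next I'll fit poses to the outlines with subpixel precision.

```bash
cat > fit.py <<'E'
from h import *
from scipy.optimize import least_squares
from scipy.ndimage import map_coordinates
T=lambda p,q:np.array([p[0]+np.cos(p[2])*q[0]-np.sin(p[2])*q[1],p[1]+np.sin(p[2])*q[0]+np.cos(p[2])*q[1],q[2]])
box=lambda hx,hy,z0,z1:[(a*hx,b*hy,c) for a in(1,-1) for b in(1,-1) for c in(z0,z1)]
def outline(n,p,B,step):
    u=np.array([proj(n,T(p,q)) for q in B],np.float32);h=cv2.convexHull(u)[:,0].astype(float);pts=[];nr=[]
    for a,b in zip(h,np.roll(h,-1,0)):
        L=np.linalg.norm(b-a);k=int(L/step)
        if k<3:continue
        t=(np.arange(k)+.5)/k;pts.append(a+np.outer(t,b-a));d=(b-a)/L;nr.append(np.tile([d[1],-d[0]],(k,1)))
    c=h.mean(0);pts=np.vstack(pts);nr=np.vstack(nr);nr*=np.sign(((pts-c)*nr).sum(1))[:,None];return pts,nr
def fit(imgs,B,p0,step=1,rng=4,it=8,names=("top","scene"),thr=6):
    s=np.arange(-rng,rng+.01,.25);p=np.array(p0,float)
    for k in range(it):
        obs=[]
        for n in names:
            P,N=outline(n,p,B,step);X=P[:,None]+s[None,:,None]*N[:,None]
            I=map_coordinates(cv2.GaussianBlur(imgs[n],(0,0),.7),[X[...,1],X[...,0]],order=1)
            G=-(np.gradient(I,axis=1));j=G.argmax(1);ok=(G.max(1)>thr)&(j>0)&(j<len(s)-1)
            g=np.clip(G,0,None)*(abs(np.arange(len(s))-j[:,None])<5);e=(g*s).sum(1)/np.maximum(g.sum(1),1e-9)
            obs.append((n,ok,e,P,N))
        def res(q):
            r=[]
            for n,ok,e,P,N in obs:
                # motion of points approximated through image of plane z=mid
                zm=np.mean([b[2] for b in B]);W=np.array([ray(n,*x,zm) for x in P[ok]])
                L=np.array([T((0,0,-p[2]),(w[0]-p[0],w[1]-p[1],zm)) for w in W])
                Q=np.array([proj(n,T(q,l)) for l in L]);r.append(((Q-P[ok])*N[ok]).sum(1)-e[ok])
            return np.concatenate(r)
        f=least_squares(res,p,loss="soft_l1",f_scale=.3,x_scale=[.01,.01,.03]);p=f.x
    r=res(p);return p,np.sqrt(np.median(r**2)),len(r)
E
cat > m.py <<'E'
from fit import *
raw={n:cv2.imread(f"pics/{n}0.png").astype(np.float32) for n in("top","scene")}
R={n:a[...,2] for n,a in raw.items()}
bed=box(.068,.113,0,.012);foot=box(.030,.036,0,.006)
for nm in(("top","scene"),("top",),("scene",)):
    print(nm,"bed",*fit(R,bed,(.545,.02,-.13),names=nm))
    print(nm,"foot",*fit(R,foot,(.475,-.288,.4),names=nm,rng=3))
# red cap : centroid of redness per view, ray at z=.1325
for n in R:
    a=raw[n];w=np.clip(a[...,2]-1.6*np.maximum(a[...,1],a[...,0])-10,0,None);m=np.zeros_like(w)
    c=(188,194) if n=="top" else (193,287-90)
    x0,x1,y0,y1=(180,194,184,202) if n=="top" else (187,199,196+3-3,192+16)
    if n=="scene":x0,x1,y0,y1=187,197,206,218   # adjusted below if wrong
    m[y0:y1,x0:x1]=w[y0:y1,x0:x1];v,u=np.mgrid[:384,:512];print(n,"cap px",(u*m).sum()/m.sum(),(v*m).sum()/m.sum(),m.sum())
    u,v=(u*m).sum()/m.sum(),(v*m).sum()/m.sum()
    for z in(.12,.128,.135):print(z,ray(n,u,v,z)[:2])
E
python3 m.py
```

```text
Traceback (most recent call last):
  File "m.py", line 6, in <module>
    print(nm,"bed",*fit(R,bed,(.545,.02,-.13),names=nm))
                    ~~~^^^^^^^^^^^^^^^^^^^^^^^^^^^^^^^^
  File "fit.py", line 31, in fit
    f=least_squares(res,p,loss="soft_l1",f_scale=.3,x_scale=[.01,.01,.03]);p=f.x
  File "fit.py", line 27, in res
    zm=np.mean([b[2] for b in B]);W=np.array([ray(n,*x,zm) for x in P[ok]])
                                              ~~~^^^^^^^^^
  File "h.py", line 9, in ray
    i=cams.camera_info(n);W=i['world_to_cam'];R=W[:3,:3]
ValueError: time passes only in moves, steps and waits
```

```bash
sed -i 's/^def cloud/import functools\ninfo=functools.lru_cache(None)(lambda n:cams.camera_info(n))\ndef cloud/; s/i=cams.camera_info(n)/i=info(n)/' h.py; time python3 m.py
```

```text
('top', 'scene') bed [ 0.54749376  0.00768678 -0.16308591] 0.4520648610752447 338
('top', 'scene') foot [ 0.46874255 -0.28848447  0.55120388] 0.4419195021738828 62
('top',) bed [ 0.54618544  0.00863169 -0.17153725] 0.31214054999601265 190
('top',) foot [ 0.47698432 -0.29964966  0.48214016] 0.2154526831977734 67
('scene',) bed [ 0.5492054   0.00603047 -0.16923719] 0.1736098581321977 149
('scene',) foot [ 0.4672944  -0.29073978  0.66275486] 0.6113330497589464 37
top cap px 186.81682940183407 193.221361711877 3424.2
0.12 [0.59255261 0.07738948]
0.128 [0.59136055 0.07591164]
0.135 [0.5903175  0.07461854]
scene cap px 192.55006955963782 211.97630754957905 4079.4001
0.12 [0.59832985 0.07256967]
0.128 [0.59236858 0.07409099]
0.135 [0.58715246 0.07542215]
real	0m9.791s
user	0m9.313s
sys	0m0.197s
```

```bash
cat > m2.py <<'E'
from fit import *
raw={n:cv2.imread(f"pics/{n}0.png").astype(np.float32) for n in("top","scene")}
R={n:a[...,2] for n,a in raw.items()}
bed=box(.068,.113,0,.012);foot=box(.030,.036,0,.006)
print("c",ray("top",301.5,229.6,0.003), proj("top",(.475,-.288,.003)),proj("scene",(.475,-.288,.003)))
def multi(B,p,nm):
    for r,i in((4,4),(2.5,4),(1.5,6)):p,e,k=fit(R,B,p,rng=r,it=i,names=nm,step=.5)
    return p,e,k
for nm in(("top","scene"),("top",),("scene",)):
    print(nm,"bed",*multi(bed,(.546,.008,-.165),nm)); 
    c=ray("top",301.5,229.6,0.003);print(nm,"foot",*multi(foot,(c[0],c[1],.48),nm))
E
python3 m2.py
```

```text
c [ 0.47580918 -0.30376924  0.003     ] [296.99818477 229.89379582] [301.16205643 214.83972813]
('top', 'scene') bed [ 0.54736004  0.00723393 -0.16768934] 0.4449893166056852 684
('top', 'scene') foot [ 0.47656573 -0.30037571  0.48714279] 0.2944544979635889 224
('top',) bed [ 0.54628057  0.00861118 -0.17337538] 0.2602373949483179 377
('top',) foot [ 0.47707421 -0.29962714  0.47938103] 0.20317187340477696 137
('scene',) bed [ 0.54921461  0.00591662 -0.1698237 ] 0.1678975662761212 313
('scene',) foot [ 0.47586666 -0.3028354   0.47586659] 0.1358430926592174 85
```

```bash
cat > ov.py <<'E'
from fit import *
import sys
bedc=(.5475,.0072,-.170);S=(.4765,-.301,.478)
o=T(bedc,(0,-.0345,0));N=(o[0],o[1],-.170);print("nest",N)
def draw(n,x0,y0,w,h,k):
    im=cv2.resize(cv2.imread(f"pics/{n}0.png")[y0:y0+h,x0:x0+w],None,fx=k,fy=k,interpolation=cv2.INTER_CUBIC)
    px=lambda q:((proj(n,q)-(x0,y0)+.5)*k*16).astype(np.int32)
    def pl(p,qs,c):cv2.polylines(im,[np.array([px(T(p,q)) for q in qs])],True,c,1,cv2.LINE_AA,4)
    rect=lambda xa,xb,ya,yb,z:[(xa,ya,z),(xb,ya,z),(xb,yb,z),(xa,yb,z)]
    pl(N,rect(-.068,.068,-.113+.0345,.113+.0345,.012),(0,255,255))
    pl(N,[(.03,-.054,.052),(.03,.054,.052)],(0,255,0))
    pl(N,rect(-.0205,.0255,-.05,.05,.0513),(255,0,255))
    for y in(.024,-.024):pl(N,rect(-.060,-.0353 if y<0 else -.023,y-.02,y+.02,.050),(0,128,255))
    t=np.linspace(0,6.28,24);pl(N,[(.03+.0105*np.cos(a),.11+.0105*np.sin(a),.135) for a in t],(255,255,0))
    pl(N,[(.03+.023*np.cos(a),.11+.023*np.sin(a),.09) for a in t],(255,255,255))
    pl(S,rect(-.03,.03,-.036,.036,.006),(0,255,255));pl(S,rect(-.011,.011,-.015,.015,.078),(0,255,0));pl(S,rect(-.011,.011,-.023,.023,.049),(255,0,255))
    return im
a=np.hstack([draw("top",176,184,74,60,6),draw("top",284,215,36,60,6)]);b=np.hstack([draw("scene",178,203,84,60,6)[:, :444],draw("scene",285,190,36,60,6)])
w=min(a.shape[1],b.shape[1]);cv2.imwrite(sys.argv[1],np.vstack([a[:300,:w],b[:300,:w]]))
E
python3 ov.py pics/ov1.png
```

```text
nest (np.float64(0.5416632089571887), np.float64(-0.026802674458379853), -0.17)
```

View pics/ov1.png

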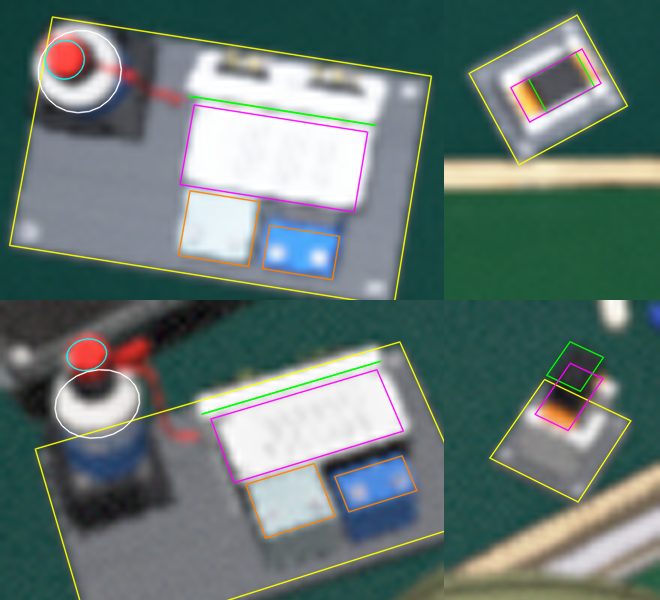

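The overlay matches in both views: the cap is at about (65,60) top and (87,353) scene, the posts, module and fence line up, and the grip and stand fit. Estimates are nest (0.542,-0.027, yaw -0.170) and stand (0.4765,-0.301, yaw 0.478). The first move is to the cap.

```bash
cat > go.py <<'E'
from h import *
from scipy.spatial.transform import Rotation as Ro
import sys
o=ctrl.get_obs();x,y,z,yaw=map(float,sys.argv[1:5])
A=Ro.from_euler('xyz',o['eef_rot']);B=Ro.from_euler('xyz',[np.pi,0,yaw])
print("shift mm",np.round(1000*A.inv().apply(np.array([x,y,z])-o['ee_pos']),1),"rotvec",np.round((A.inv()*B).as_rotvec(),4))
print("now",np.round(o['ee_pos'],4),np.round(o['eef_rot'],4),"F",np.round(o['force'],2),"t",o['time_s'],"q",np.round(o['qpos'],2),"w",round(o['grip_width'],4),round(o['grip_force'],1))
E
python3 go.py .590 .076 .150 2.82
python3 - <<'E'
from h import *
C=cloud("top",np.load("top0.npy"));d=np.load("top0.npy")
for y0 in np.arange(-.45,.6,.1):
  m=(d>0)&(C[...,0]>.3)&(C[...,0]<.8)&(abs(C[...,1]-y0-.05)<.05)&(C[...,2]<.6)
  r=[]
  for x0 in np.arange(.3,.8,.1):
    k=m&(abs(C[...,0]-x0-.05)<.05);r.append(int(1000*np.percentile(C[k][:,2],99.5)) if k.any() else -1)
  print(round(y0,2),r)
E
```

```text
shift mm [-536.5 -292.6   31.1] rotvec [-0.001  -0.0001  0.0028]
now [0.1723 0.522  0.1809] [-3.1406e+00 -1.0000e-04  2.8228e+00] F [-0.73 -0.63  0.1 ] t 0.1 q [ 1.19  0.3   1.52 -0.    1.32 -0.07] w 0.0934 0.0
-0.45 [-745, 11, 29, 119, 121]
-0.35 [-745, 82, 9, 84, 120]
-0.25 [-747, 6, 7, 67, 292]
-0.15 [-745, 52, 55, 68, 308]
-0.05 [-745, 55, 59, 87, 174]
0.05 [-745, 15, 137, 115, 281]
0.15 [-746, 6, 6, 16, 28]
0.25 [-747, 33, 28, 123, 28]
0.35 [31, 31, 128, 132, 129]
0.45 [2, 117, 130, 131, 131]
0.55 [-747, 6, 130, 132, 131]
```

The manual's scale: shifts go in shares of 800 mm and turns go in shares of pi rad. Converting my numbers, -490 mm / 800 = -0.6125, -137 mm / 800 = -0.1713.

Call:
{"fn": "arm_command", "kwargs": {
  "plan": [
    [[-0.0513, -0.0275, 0, 0, 0, 0, 1], [-0.1038, -0.0563, 0, 0, 0, 0, 1], [-0.1563, -0.085, 0, 0, 0, 0, 1], [-0.2088, -0.1138, 0, 0, 0, 0, 1], [-0.2613, -0.1425, 0, 0, 0, 0, 1], [-0.3138, -0.1713, 0, 0, 0, 0, 1], [-0.3663, -0.2, 0, 0, 0, 0, 1], [-0.4188, -0.2288, 0, 0, 0, 0, 1], [-0.4713, -0.2575, 0, 0, 0, 0, 1], [-0.5238, -0.2863, 0, 0, 0, 0, 1], [-0.5763, -0.315, 0, 0, 0, 0, 1], [-0.6125, -0.3338, 0, 0, 0, 0, 1]]
  ],
  "squeeze": 10
}}

```text
time_s: 1.3
ee_pos: [0.5554, 0.1126, 0.1809]
eef_rot: [-3.141, -0.0, 2.821]
force: [-0.6, 1.7, 0.6]
grip_width: 0.0021
grip_force: 0.0
```

```bash
python3 go.py .590 .076 .142 2.82
```

```text
shift mm [-44.4 -23.8  38.9] rotvec [-0.0004 -0.0004  0.0012]
now [0.5554 0.1126 0.1809] [-3.1412e+00 -4.0000e-04  2.8212e+00] F [-0.6   1.66  0.63] t 1.3 q [ 0.14  0.34  1.47 -0.    1.33 -1.11] w 0.0021 0.0
```

Scaled: -46 mm / 800 = -0.0575, 40 mm / 800 = 0.05.

Call:
{"fn": "arm_command", "kwargs": {
  "plan": [
    [[-0.0288, -0.015, 0, 0, 0, 0, 1], [-0.0575, -0.0313, 0, 0, 0, 0, 1], [-0.0575, -0.0313, 0.025, 0, 0, 0, 1], [-0.0575, -0.0313, 0.0438, 0, 0, 0, 1], [-0.0575, -0.0313, 0.05, 0, 0, 0, 1], [-0.0575, -0.0313, 0.05, 0, 0, 0, 1]]
  ]
}}

```text
time_s: 1.9
ee_pos: [0.5895, 0.077, 0.1408]
eef_rot: [-3.141, -0.001, 2.823]
force: [-0.0, 0.6, 0.5]
grip_width: 0.0003
grip_force: 0.0
```

```bash
python3 go.py .590 .076 .13 2.82
python3 - <<'E'
from h import *
p=[cv2.resize(cams.camera(n)[0][y:y+50,x:x+65],None,fx=6,fy=6,interpolation=cv2.INTER_CUBIC) for n,x,y in(("top",165,170),("scene",165,180))]
cv2.imwrite("pics/cap.png",np.hstack(p))
E
```

```text
shift mm [-0.8 -0.8 10.8] rotvec [-0.0005 -0.0013  0.0029]
now [0.5895 0.077  0.1408] [-3.1411e+00 -1.3000e-03  2.8229e+00] F [-0.02  0.62  0.46] t 1.9 q [ 0.07  0.43  1.44 -0.    1.27 -1.18] w 0.0003 0.0
```

View pics/cap.png

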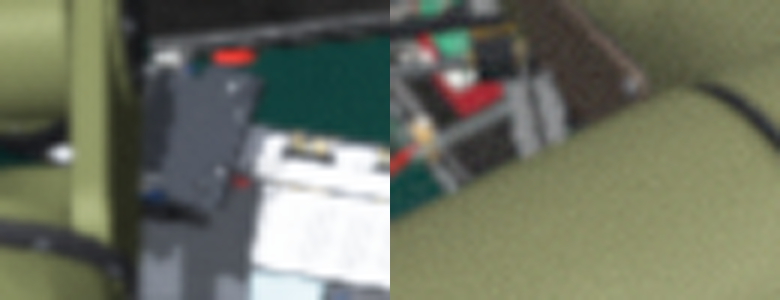

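The arm hides the cap in both views, so I'll press by force.

Scaled: 8 mm / 800 = 0.01, 6 mm / 800 = 0.0075.

Call:
{"fn": "arm_command", "kwargs": {
  "plan": [
    [[0, 0, 0.0038, 0, 0, 0, 1], [0, 0, 0.0075, 0, 0, 0, 1], [0, 0, 0.01, 0, 0, 0, 1], [0, 0, 0.01, 0, 0, 0, 1]]
  ]
}}

```text
time_s: 2.4
ee_pos: [0.5897, 0.077, 0.1331]
eef_rot: [-3.141, -0.0, 2.823]
force: [0.7, 0.7, 0.5]
grip_width: 0.0004
grip_force: 0.0
```

Scaled: 3 mm / 800 = 0.0038, 2 mm / 800 = 0.0025.

Call:
{"fn": "arm_command", "kwargs": {
  "plan": [
    [[0, 0, 0.0025, 0, 0, 0, 1], [0, 0, 0.0038, 0, 0, 0, 1], [0, 0, 0.0038, 0, 0, 0, 1]]
  ]
}}

```text
time_s: 2.7
ee_pos: [0.5898, 0.077, 0.1302]
eef_rot: [-3.141, -0.0, 2.823]
force: [-0.8, -0.2, 0.4]
grip_width: 0.0006
grip_force: 0.0
```

Scaled: 1.5 mm / 800 = 0.0019, 1 mm / 800 = 0.0013.

Call:
{"fn": "arm_command", "kwargs": {
  "plan": [
    [[0, 0, 0.0013, 0, 0, 0, 1], [0, 0, 0.0019, 0, 0, 0, 1], [0, 0, 0.0019, 0, 0, 0, 1]]
  ]
}}

```text
time_s: 3.0
ee_pos: [0.5898, 0.077, 0.1288]
eef_rot: [-3.142, -0.0, 2.823]
force: [0.1, -0.2, -0.1]
grip_width: 0.0006
grip_force: 0.0
```

```bash
python3 go.py .590 .076 .135 2.82
python3 - <<'E'
from h import *
d0=np.load("top0.npy");p,d=cams.camera("top");C=cloud("top",d)
for v in range(180,212,2): print(v,' '.join('%4d'%(1000*C[v,u,2]) for u in range(176,212,2)))
E
```

```text
shift mm [-0.5 -0.9 -6.2] rotvec [-0.     -0.0001  0.0028]
now [0.5898 0.077  0.1288] [-3.1416e+00 -1.0000e-04  2.8228e+00] F [ 0.12 -0.15 -0.14] t 3.0 q [ 0.07  0.44  1.45  0.    1.25 -1.18] w 0.0006 0.0
180  452  472  471  474  458  446  430    8   52   41    0   -1    1    2    0   -1   -3   -1
182  452  472  470  471  458  446  425  307  292  263    0    1  292  293  291  291    0    4
184  445  473  475  474  459  440  429  299  289  294  290  290  291  291  291  292  292    0
186  446  476  477  474  461  437  427  293  292  292  293  289  292  292  290  294  290    0
188  436  476  476  473  462  438  420  291  294  296  295  293  290  297  291  296   -3    0
190  372  478  478  477  464  439  410  292  291  294  294  294  292  298  292  292    2   -2
192  349  480  481  480  467  441  414  289  293  293  292  292  291  294  288  289   15    8
194  351  481  481  483  469  444  414  291  287  291  292  293  288  294  289   17   11   27
196  339  480  481  484  471  446  415  292  289  290  291  295  296  290  289   12   46   50
198  478  484  482  483  473  444  417  292  294  296  294  295  287  293  289   12   44   49
200  482  483  483  485  471  446  418  267  264  293  297  293  290  294   36   11   12   25
202  484  485  485  487  474  449  421   66   57  294  292  287  292  295   14   14    7   51
204  485  485  487  486  477  449  419   49   46 1397  297  292  291  289   11   14   46   49
206  487  485  484  486  476  451  423   25   35   18   16   18  265    9   10    7   50   54
208  499  495  485  482  479  452  425   12    9   14   11   15    9   12    7    9   47   52
210  504  498  491  488  479  456  431   20   18   11   13   12   10   11    8    5   49   49
```

Scaled: 2 mm / 800 = 0.0025, 1 mm / 800 = 0.0013.

Call:
{"fn": "arm_command", "kwargs": {
  "plan": [
    [[0, 0, 0.0013, 0, 0, 0, 1], [0, 0, 0.0025, 0, 0, 0, 1], [0, 0, 0.0025, 0, 0, 0, 1]]
  ]
}}

```text
time_s: 3.35
ee_pos: [0.5898, 0.077, 0.1267]
eef_rot: [-3.141, -0.0, 2.823]
force: [-1.0, -0.0, 0.0]
grip_width: 0.0003
grip_force: 0.0
```

```bash
python3 go.py .590 .076 .135 2.82
python3 - <<'E'
from h import *
p,d=cams.camera("top");cv2.imwrite("pics/z1.png",p)
E
```

```text
shift mm [-0.5 -0.9 -8.3] rotvec [-0.0001 -0.0002  0.0027]
now [0.5898 0.077  0.1267] [-3.1415e+00 -2.0000e-04  2.8227e+00] F [-0.97 -0.    0.05] t 3.35 q [ 0.07  0.45  1.45 -0.    1.24 -1.18] w 0.0003 0.0
```

View pics/z1.png

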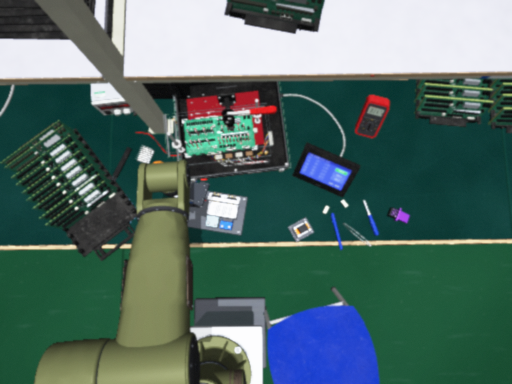

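Scaled: 2 mm / 800 = 0.0025, 1 mm / 800 = 0.0013.

Call:
{"fn": "arm_command", "kwargs": {
  "plan": [
    [[0, 0, 0.0013, 0, 0, 0, 1], [0, 0, 0.0025, 0, 0, 0, 1], [0, 0, 0.0025, 0, 0, 0, 1]]
  ]
}}

```text
time_s: 3.7
ee_pos: [0.5898, 0.077, 0.1246]
eef_rot: [-3.141, -0.0, 2.823]
force: [-0.2, -0.9, 0.3]
grip_width: 0.0003
grip_force: 0.0
```

Scaled: 2 mm / 800 = 0.0025, 1 mm / 800 = 0.0013.

Call:
{"fn": "arm_command", "kwargs": {
  "plan": [
    [[0, 0, 0.0013, 0, 0, 0, 1], [0, 0, 0.0025, 0, 0, 0, 1], [0, 0, 0.0025, 0, 0, 0, 1]]
  ]
}}

```text
time_s: 4.0
ee_pos: [0.5898, 0.077, 0.1227]
eef_rot: [-3.142, -0.0, 2.823]
force: [0.2, -1.1, -0.7]
grip_width: 0.0005
grip_force: 0.0
```

Scaled: 188 mm / 800 = 0.235, 141 mm / 800 = 0.1763.

Call:
{"fn": "arm_command", "kwargs": {
  "plan": [
    [[0, 0, -0.0313, 0, 0, 0, 1], [0, 0, -0.075, 0, 0, 0, 1], [0.0188, 0.0588, -0.075, 0, 0, 0, 1], [0.0375, 0.1175, -0.075, 0, 0, 0, 1], [0.0563, 0.1763, -0.075, 0, 0, 0, 1], [0.075, 0.235, -0.075, 0, 0, 0, 1], [0.075, 0.235, -0.075, 0, 0, 0, 1]]
  ]
}}

```text
time_s: 4.7
ee_pos: [0.5906, 0.2795, 0.1822]
eef_rot: [3.141, -0.001, 2.828]
force: [-0.8, -1.1, 0.4]
grip_width: 0.0003
grip_force: 0.0
```

```bash
python3 go.py .590 .076 .135 2.82
python3 - <<'E'
from h import *
I={}
for n in("top","scene"):
    p,d=cams.camera(n);cv2.imwrite(f"pics/{n}2.png",p);np.save(n+"2.npy",d)
a=cv2.imread("pics/top2.png")[140:290,150:350];b=cv2.imread("pics/scene2.png")[120:270,150:350]
cv2.imwrite("pics/v2.png",np.vstack([cv2.resize(x,(400*1,300)) for x in(a,b)]))
E
```

```text
shift mm [ -62.2 -193.8   47.1] rotvec [ 0.0004 -0.0008  0.0079]
now [0.5906 0.2795 0.1822] [ 3.1412e+00 -8.0000e-04  2.8279e+00] F [-0.79 -1.1   0.4 ] t 4.7 q [ 0.39  0.54  1.19  0.    1.42 -0.87] w 0.0003 0.0
```

View pics/v2.png

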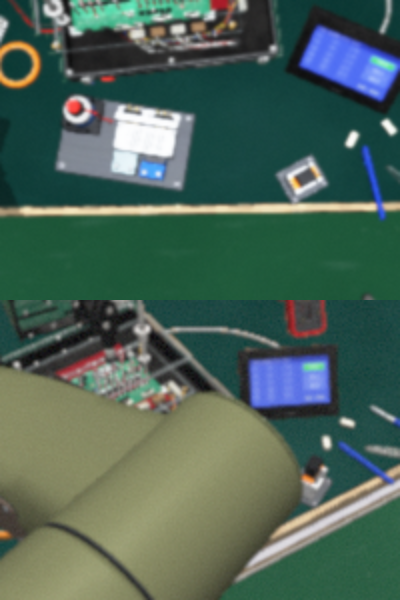

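The gripper moved to +y. The nest and can are unchanged, with the cap at crop (76,107) top. I'll check the kinematics against the camera from the gripper body's depth, and measure the cap depth again.

Run:
```python
from h import *
for k,tc in((2,(.5906,.2795)),):
    d=np.load("top2.npy");C=cloud("top",d)
    m=(d>0)&(abs(C[...,0]-tc[0])<.2)&(abs(C[...,1]-tc[1])<.2)
    for lo,hi in((.15,.2),(.2,.3),(.3,.33),(.33,.37),(.37,.45),(.45,.7)):
        q=C[m&(C[...,2]>lo)&(C[...,2]<hi)]
        if len(q)>5:print(lo,len(q),np.percentile(q,[2,50,98],axis=0).round(3).tolist())
    q=C[m&(C[...,2]>.33)&(C[...,2]<.37)][:,:2].astype(np.float32)
    if len(q):print(cv2.minAreaRect(q))
P=cv2.imread("pics/top2.png");C=cloud("top",np.load("top2.npy"))
for v in range(184,206): print(v,' '.join('%3d'%(1000*C[v,u,2]) for u in range(180,200)))
```

```text
0.15 135 [[0.705, 0.087, 0.161], [0.742, 0.126, 0.169], [0.788, 0.142, 0.189]]
0.2 41 [[0.74, 0.1, 0.202], [0.742, 0.101, 0.246], [0.749, 0.107, 0.284]]
0.3 58 [[0.538, 0.193, 0.304], [0.59, 0.231, 0.319], [0.616, 0.256, 0.329]]
0.33 454 [[0.538, 0.19, 0.337], [0.574, 0.216, 0.346], [0.6, 0.243, 0.363]]
0.37 154 [[0.543, 0.213, 0.373], [0.563, 0.265, 0.422], [0.612, 0.305, 0.449]]
0.45 6164 [[0.394, 0.136, 0.468], [0.496, 0.224, 0.531], [0.623, 0.321, 0.576]]
((0.5726286768913269, 0.22249683737754822), (0.056729961186647415, 0.06725810468196869), 73.23976135253906)
184 1397   0  -1   1   7  -4   1   0  -3  -1  -2   0   2  -4   1  -2  -3   0  -2  -1
185   2   5   0   1   2  -2  -4  -2   0  -2   1  -4  -2   2  -2  -1  -1  -1   0  -4
186   1   5   0   0  -3   2   0   1   0  -4   1   0  -3  -1  -2   4   2   8  -1   1
187  -4   0  -2   5  -4  50  46  52  51  47  47  -1   0  -3   0   2   5  -3   2   0
188   3   2   0  50  48  49  52  95  96 100  92  51  50  48  49  53  -2  -1   0  -4
189   0   3  -3  46  49  98 101 102 100 105  98 101  95  46  48  48  38   8   7   4
190  -1   0  -3  43 101
[... 621 characters left out ...]
 99  95  81  68  50  91  21
198  -1  44  50  97 105 104 106 104 106 103  99  98  96  95  84  70  61  46  29  66
199   0  49  46  44  97  99 103 105  96 101 106  95 101  91  83  69  56  40  21  19
200   0  49  50  47  36  94  98 102 100  95  97  93  88  80  71  60  49  26  20  17
201  -5  50  46  47  33  23  69  91  98  90  86  87  75  65  58  43  36  18  20  19
202  -1  49  50  51  26  22  24  16  60  59  69  60  65  51  42  34  23  22  21  19
203   0  11  56  45  51  48  53  44  45  47  30  40  35  26  29  16  22  21  21  23
204   1  10  49  50  47  47  48  53  50  51  52 1397  48  47  23  21  19  18  21  13
205   1   7   8  11  22  36  40  45  45  45  46  47  51  41  18  23  20  23  14  16
```

The cap top measures 0.135 at (.591,.0755), so the fingertips may effectively end higher than the reported TCP. I'll go back over the cap and descend in small force-checked steps. The spring profile should tell the cap from the fixed collar.

Call:
{"fn": "arm_command", "kwargs": {
  "plan": [
    [[-0.02, -0.06, 0, 0, 0, 0, 1], [-0.0388, -0.12, 0, 0, 0, 0, 1], [-0.0588, -0.18, 0, 0, 0, 0, 1], [-0.0788, -0.2438, 0, 0, 0, 0, 1], [-0.0788, -0.2438, 0.0375, 0, 0, 0, 1], [-0.0788, -0.2438, 0.0688, 0, 0, 0, 1], [-0.0788, -0.2438, 0.075, 0, 0, 0, 1], [-0.0788, -0.2438, 0.075, 0, 0, 0, 1]]
  ]
}}

```text
time_s: 5.6
ee_pos: [0.5903, 0.0686, 0.1229]
eef_rot: [-3.141, -0.001, 2.822]
force: [-0.0, 0.1, -0.4]
grip_width: 0.0006
grip_force: 0.0
```

```bash
python3 go.py .591 .0755 .120 2.82
```

```text
shift mm [1.5 6.8 2.9] rotvec [-0.0004 -0.0007  0.0018]
now [0.5903 0.0686 0.1229] [-3.1412e+00 -7.0000e-04  2.8218e+00] F [-0.01  0.1  -0.39] t 5.6 q [ 0.05  0.45  1.46 -0.    1.24 -1.2 ] w 0.0006 0.0
```

Scaled: 6.5 mm / 800 = 0.0081, 2 mm / 800 = 0.0025.

Call:
{"fn": "arm_command", "kwargs": {
  "plan": [
    [[0.0013, 0.0081, 0, 0, 0, 0, 1], [0.0013, 0.0081, 0, 0, 0, 0, 1], [0.0013, 0.0081, 0.0013, 0, 0, 0, 1], [0.0013, 0.0081, 0.0025, 0, 0, 0, 1], [0.0013, 0.0081, 0.0025, 0, 0, 0, 1]]
  ]
}}

```text
time_s: 6.1
ee_pos: [0.5915, 0.0759, 0.1208]
eef_rot: [-3.142, -0.0, 2.823]
force: [-1.3, -0.5, -0.9]
grip_width: 0.0003
grip_force: 0.0
```

Scaled: 2 mm / 800 = 0.0025, 1 mm / 800 = 0.0013.

Call:
{"fn": "arm_command", "kwargs": {
  "plan": [
    [[0, 0, 0.0013, 0, 0, 0, 1], [0, 0, 0.0025, 0, 0, 0, 1], [0, 0, 0.0025, 0, 0, 0, 1]]
  ]
}}

```text
time_s: 6.4
ee_pos: [0.5915, 0.0758, 0.1187]
eef_rot: [-3.141, -0.0, 2.823]
force: [0.3, -0.0, -0.1]
grip_width: 0.0006
grip_force: 0.0
```

Scaled: 2 mm / 800 = 0.0025, 1 mm / 800 = 0.0013.

Call:
{"fn": "arm_command", "kwargs": {
  "plan": [
    [[0, 0, 0.0013, 0, 0, 0, 1], [0, 0, 0.0025, 0, 0, 0, 1], [0, 0, 0.0025, 0, 0, 0, 1]]
  ]
}}

```text
time_s: 6.7
ee_pos: [0.5915, 0.0759, 0.1167]
eef_rot: [-3.142, -0.0, 2.823]
force: [0.3, 0.1, 0.2]
grip_width: 0.0006
grip_force: 0.0
```

Scaled: 3 mm / 800 = 0.0038, 1.5 mm / 800 = 0.0019.

Call:
{"fn": "arm_command", "kwargs": {
  "plan": [
    [[0, 0, 0.0019, 0, 0, 0, 1], [0, 0, 0.0038, 0, 0, 0, 1], [0, 0, 0.0038, 0, 0, 0, 1]]
  ]
}}

```text
time_s: 7.0
ee_pos: [0.5915, 0.0759, 0.1136]
eef_rot: [-3.141, -0.0, 2.823]
force: [-0.2, 0.8, -0.0]
grip_width: 0.0005
grip_force: 0.0
```

Run:
```python
from h import *
p,d=cams.camera("top");s,e=cams.camera("scene");np.save("top3.npy",d);cv2.imwrite("pics/top3.png",p);cv2.imwrite("pics/scene3.png",s)
o=ctrl.get_obs();print(o['ee_pos'],o['force'],o['moment'],o['tau'].round(2))
a=cv2.resize(p[170:240,160:260],None,fx=4,fy=4,interpolation=cv2.INTER_CUBIC);b=cv2.resize(s[150:220,150:250],None,fx=4,fy=4,interpolation=cv2.INTER_CUBIC)
cv2.imwrite("pics/v3.png",np.hstack([a,b]))
```

```text
[0.591578   0.0758768  0.11378813] [-0.11869584 -0.56832426  0.02989113] [-0.01735905 -0.00313233 -0.01053718] [-0.000e+00 -6.062e+01 -3.368e+01  1.000e-02  7.000e-02 -0.000e+00]
```

View pics/v3.png

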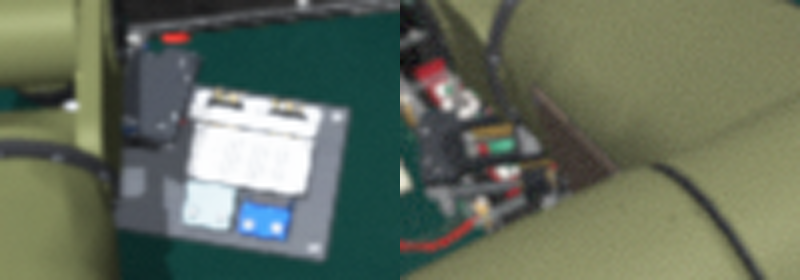

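Run:
```python
from h import *
d=np.load("top0.npy");C=cloud("top",d)
m=np.zeros(d.shape,bool);m[300:384,0:60]=1;m&=(d>0)&(C[...,2]>-.1)
for lo in np.arange(.0,.45,.02):
    q=C[m&(C[...,2]>=lo)&(C[...,2]<lo+.02)]
    if len(q)>3:print(round(lo,2),len(q),np.percentile(q,[3,50,97],axis=0).round(3)[:,:2].tolist())
print(proj("top",(.172,.522,.181)))
```

```text
0.2 38 [[0.152, 0.466], [0.189, 0.567], [0.2, 0.575]]
0.22 59 [[0.149, 0.464], [0.167, 0.473], [0.2, 0.574]]
0.24 33 [[0.147, 0.464], [0.161, 0.468], [0.2, 0.57]]
0.3 128 [[0.123, 0.438], [0.185, 0.459], [0.202, 0.523]]
0.32 129 [[0.127, 0.432], [0.182, 0.448], [0.196, 0.514]]
0.34 419 [[0.134, 0.434], [0.165, 0.458], [0.187, 0.492]]
0.36 19 [[0.172, 0.478], [0.178, 0.481], [0.188, 0.485]]
0.38 17 [[0.18, 0.475], [0.189, 0.477], [0.194, 0.48]]
[ 30.32327009 333.54889394]
```

Run:
```python
from h import *
d=np.load("top0.npy");C=cloud("top",d)
m=np.zeros(d.shape,bool);m[300:384,0:60]=1;m&=(d>0)&(C[...,2]>-.1)
q=C[m];q=q[(q[:,2]<.26)];print(len(q));print(np.sort(q[:,2])[:40].round(3))
for s in(q[q[:,1]<.52],q[q[:,1]>.52]):print(np.percentile(s,[0,5,50,95,100],axis=0).round(3).tolist())
for u in range(14,50,2): print(u,' '.join('%4d'%(1000*C[v,u,2]) for v in range(318,350,2)))
```

```text
131
[0.2   0.203 0.204 0.205 0.206 0.208 0.208 0.208 0.208 0.209 0.209 0.21
 0.211 0.212 0.212 0.213 0.213 0.213 0.214 0.214 0.214 0.214 0.214 0.215
 0.215 0.215 0.216 0.216 0.216 0.216 0.217 0.217 0.218 0.218 0.218 0.218
 0.219 0.219 0.22  0.221]
[[0.147, 0.463, 0.21], [0.148, 0.464, 0.213], [0.159, 0.468, 0.232], [0.167, 0.473, 0.252], [0.168, 0.475, 0.256]]
[[0.181, 0.563, 0.2], [0.184, 0.565, 0.206], [0.195, 0.568, 0.224], [0.2, 0.575, 0.249], [0.201, 0.578, 0.256]]
14 -773 -765 -772 -756 -758 -765 -752 -756 -761  318  317 -752  341  346  346  341
16 -756 -767 -758 -767 -763 -757 -756 -764 -763 -753  319  318  332  343  344  341
18 -763 -762 -759 -758 -769 -754 -755 -765 -746 -764  320  318 -765  346  346  341
20 -750 -763 -767 -759 -761 -757 -765 -764 -762 -758  325  324  341  346  343  341
22 -768 -761 -763 -764 -757 -756 -757 -759 -753 -750  322  327  343  345  344  342
24 -757 -771 -755 -755 -768 -753 -760 -757 -767  308  321  336  347  341  346  342
26 -754 -768 -766 -757 -747 -765 -770 -764 -760 -753  320  328  345  348  345  347
28 -750 -768 -756 -754 -769 -761 -764 -761 -
[... 168 characters left out ...]
1 -757 -769  319  329  327  326  303
34 -765 -754 -765 -766 -760 -751 -765 -764 -765 -759 -758  312  310  305  253  250
36 -775 -767 -768 -762 -767 -761 -760 -758 -752 -760 -759  302  249  250  246 -749
38 -758 -760 -762 -765 -753 -765 -749 -758 -771 -760 -765  236  244  236  230 -767
40 -766 -764 -759 -760 -758 -757 -768 -754 -761 -759  218  232  227  227 -759 -752
42 -760 -762 -755 -763 -763 -759 -749 -771 -777 -763  210  224  218 -751 -765 -762
44 -762 -754 -766 -750 -766 -747 -759 -770 -756 -756 -762 -756 -766 -754 -747 -754
46 -762 -774 -765 -769 -757 -768 -763 -770 -767 -763 -763 -754 -758 -761 -756 -768
48 -764 -759 -764 -757 -751 -769 -767 -764 -772 -764 -764 -758 -761 -761 -767 -758
```

The start image's depth shows the fingertips about 22 mm above the reported TCP, and the gripper body is offset by the same amount. So the tips should now be at about 0.135, right at the cap. I'll continue down in small steps.

Scaled: 2 mm / 800 = 0.0025, 1 mm / 800 = 0.0013.

Call:
{"fn": "arm_command", "kwargs": {
  "plan": [
    [[0, 0, 0.0013, 0, 0, 0, 1], [0, 0, 0.0025, 0, 0, 0, 1], [0, 0, 0.0025, 0, 0, 0, 1]]
  ]
}}

```text
time_s: 7.4
ee_pos: [0.5916, 0.0759, 0.1118]
eef_rot: [-3.142, 0.0, 2.823]
force: [0.0, 0.3, -0.5]
grip_width: 0.0006
grip_force: 0.0
```

Scaled: 2 mm / 800 = 0.0025, 1 mm / 800 = 0.0013.

Call:
{"fn": "arm_command", "kwargs": {
  "plan": [
    [[0, 0, 0.0013, 0, 0, 0, 1], [0, 0, 0.0025, 0, 0, 0, 1], [0, 0, 0.0025, 0, 0, 0, 1]]
  ]
}}

```text
time_s: 7.7
ee_pos: [0.5917, 0.0759, 0.1099]
eef_rot: [3.142, 0.0, 2.823]
force: [-0.8, 0.0, 2.6]
grip_width: 0.0006
grip_force: 1.1
```

Scaled: 2 mm / 800 = 0.0025, 1 mm / 800 = 0.0013.

Call:
{"fn": "arm_command", "kwargs": {
  "plan": [
    [[0, 0, 0.0013, 0, 0, 0, 1], [0, 0, 0.0025, 0, 0, 0, 1], [0, 0, 0.0025, 0, 0, 0, 1]]
  ]
}}

```text
time_s: 8.0
ee_pos: [0.5916, 0.0759, 0.1078]
eef_rot: [3.142, 0.0, 2.823]
force: [0.3, -0.1, 3.0]
grip_width: 0.0008
grip_force: 1.6
```

Scaled: 2 mm / 800 = 0.0025, 1 mm / 800 = 0.0013.

Call:
{"fn": "arm_command", "kwargs": {
  "plan": [
    [[0, 0, 0.0013, 0, 0, 0, 1], [0, 0, 0.0025, 0, 0, 0, 1], [0, 0, 0.0025, 0, 0, 0, 1]]
  ]
}}

```text
time_s: 8.3
ee_pos: [0.5917, 0.0759, 0.1066]
eef_rot: [3.141, 0.001, 2.823]
force: [-2.7, -0.8, 9.7]
grip_width: 0.0003
grip_force: 4.7
```

Scaled: 1 mm / 800 = 0.0013.

Call:
{"fn": "arm_command", "kwargs": {
  "plan": [
    [[0, 0, 0.0013, 0, 0, 0, 1], [0, 0, 0.0013, 0, 0, 0, 1]]
  ]
}}

```text
time_s: 8.5
ee_pos: [0.5918, 0.0759, 0.1064]
eef_rot: [3.141, 0.001, 2.823]
force: [-7.2, -1.0, 16.5]
grip_width: 0.0007
grip_force: 8.4
```

The cap is fully down: contact was at ee 0.111, the spring ran about 2 to 4 N, and the hard stop came at ee 0.1065. That puts the true tips 23.5 mm above the reported TCP. I'll lift off and plan the move to the stand.

Scaled: -60 mm / 800 = -0.075, -45 mm / 800 = -0.0563.

Call:
{"fn": "arm_command", "kwargs": {
  "plan": [
    [[0, 0, -0.01, 0, 0, 0, 1], [0, 0, -0.025, 0, 0, 0, 1], [0, 0, -0.0563, 0, 0, 0, 1], [0, 0, -0.075, 0, 0, 0, 1], [0, 0, -0.075, 0, 0, 0, 1]]
  ]
}}

```text
time_s: 9.0
ee_pos: [0.5925, 0.076, 0.1672]
eef_rot: [3.14, 0.003, 2.823]
force: [0.6, -0.6, -0.1]
grip_width: 0.0007
grip_force: 0.0
```

```bash
python3 go.py .4765 -.301 .110 2.049
```

```text
shift mm [  -7.9 -394.4   56.7] rotvec [0.0025 0.0025 0.7738]
now [0.5925 0.076  0.1672] [3.1403 0.0032 2.8228] F [ 0.64 -0.61 -0.08] t 9.0 q [ 0.07  0.41  1.4   0.    1.32 -1.19] w 0.0007 0.0
```

Scaled: -394 mm / 800 = -0.4925, -360 mm / 800 = -0.45, 0.64 rad / 3.1416 = 0.2037.

Call:
{"fn": "arm_command", "kwargs": {
  "plan": [
    [[-0.0013, -0.05, 0, 0, 0, 0.0255, 1], [-0.0025, -0.1, 0, 0, 0, 0.0509, -1], [-0.0038, -0.15, 0, 0, 0, 0.0764, -1], [-0.005, -0.2, 0, 0, 0, 0.1019, -1], [-0.0063, -0.25, 0, 0, 0, 0.1273, -1], [-0.0063, -0.3, 0, 0, 0, 0.1528, -1], [-0.0075, -0.35, 0, 0, 0, 0.1783, -1], [-0.0088, -0.4, 0, 0, 0, 0.2037, -1], [-0.01, -0.45, 0, 0, 0, 0.2292, -1], [-0.01, -0.4925, 0, 0, 0, 0.2464, -1], [-0.01, -0.4925, 0.0188, 0, 0, 0.2464, -1], [-0.01, -0.4925, 0.0188, 0, 0, 0.2464, -1]]
  ]
}}

```text
time_s: 10.2
ee_pos: [0.4744, -0.3008, 0.1473]
eef_rot: [-3.14, -0.004, 2.047]
force: [-0.3, 0.6, -0.2]
grip_width: 0.0851
grip_force: 0.0
```

```bash
python3 go.py .4765 -.301 .0265 2.049
python3 - <<'E'
from h import *
for n in("top","scene"):
    p,d=cams.camera(n);np.save(n+"4.npy",d);cv2.imwrite(f"pics/{n}4.png",p)
C=cloud("top",np.load("top4.npy"));z=C[...,2]
m=(abs(C[...,0]-.4765)<.14)&(abs(C[...,1]+.301)<.14)&(z>.27)&(z<.35);q=C[m]
print(len(q),cv2.minAreaRect(q[:,:2].astype(np.float32)),np.percentile(q[:,2],[5,50,95]))
m=(abs(C[...,0]-.4765)<.14)&(abs(C[...,1]+.301)<.14)&(z>.14)&(z<.25);q=C[m];print(len(q),np.percentile(q,[2,50,98],axis=0).round(3).tolist() if len(q) else 0)
a=[cv2.resize(cv2.imread(f"pics/{n}4.png")[y:y+75,x:x+90],None,fx=4.4,fy=4.4,interpolation=cv2.INTER_CUBIC) for n,x,y in(("top",265,185),("scene",255,160))]
cv2.imwrite("pics/v4.png",np.hstack(a))
E
```

```text
shift mm [ -1.6   2.  120.8] rotvec [-0.0018 -0.0037 -0.0017]
now [ 0.4744 -0.3008  0.1473] [-3.1398 -0.0037  2.0473] F [-0.31  0.57 -0.2 ] t 10.2 q [-0.63  0.36  1.53  0.    1.26 -1.11] w 0.0851 0.0
345 ((0.4759369492530823, -0.2996610403060913), (0.17706160247325897, 0.06844036281108856), 27.237300872802734) [0.28713978 0.31081035 0.31417941]
0 0
```

View pics/v4.png

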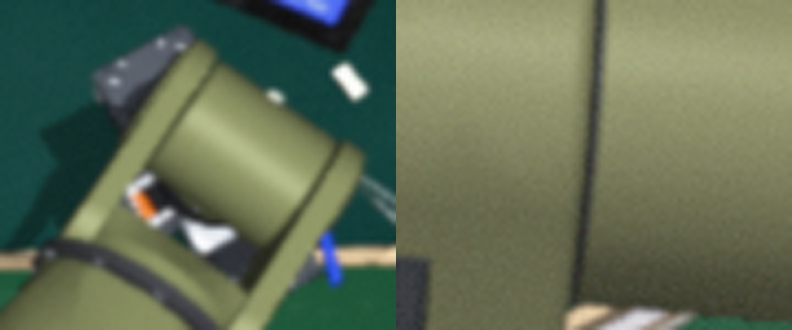

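The gripper body's depth fits centre (.476,-.300), angle 27.2° and size 177x68 mm, so the lateral tool pose agrees with the cameras. I'll descend around the grip and close.

Scaled: 120 mm / 800 = 0.15, 110 mm / 800 = 0.1375.

Call:
{"fn": "arm_command", "kwargs": {
  "plan": [
    [[-0.0019, 0.0025, 0, 0, 0, 0, -1], [-0.0019, 0.0025, 0.0375, 0, 0, 0, -1], [-0.0019, 0.0025, 0.075, 0, 0, 0, -1], [-0.0019, 0.0025, 0.1125, 0, 0, 0, -1], [-0.0019, 0.0025, 0.1375, 0, 0, 0, -1], [-0.0019, 0.0025, 0.15, 0, 0, 0, -1], [-0.0019, 0.0025, 0.15, 0, 0, 0, -1]]
  ]
}}

```text
time_s: 11.0
ee_pos: [0.4782, -0.3006, 0.0293]
eef_rot: [-3.141, -0.001, 2.05]
force: [-0.0, 0.0, -0.5]
grip_width: 0.0939
grip_force: 0.0
```

Call:
{"fn": "arm_command", "kwargs": {
  "plan": [
    [[0, 0, 0, 0, 0, 0, 0], [0, 0, 0, 0, 0, 0, 0.2], [0, 0, 0, 0, 0, 0, 0.4], [0, 0, 0, 0, 0, 0, 1], [0, 0, 0, 0, 0, 0, 1], [0, 0, 0, 0, 0, 0, 1]]
  ],
  "squeeze": 15
}}

```text
time_s: 11.6
ee_pos: [0.4782, -0.3012, 0.03]
eef_rot: [3.142, 0.0, 2.049]
force: [-0.1, 0.1, 0.7]
grip_width: 0.0496
grip_force: 0.0
```

```bash
python3 go.py .4765 -.301 .0265 2.049
```

```text
shift mm [ 1.  -1.4  3.5] rotvec [ 0.0001  0.0002 -0.0002]
now [ 0.4782 -0.3012  0.03  ] [3.1415e+00 2.0000e-04 2.0488e+00] F [-0.1   0.06  0.7 ] t 11.6 q [-0.63  0.5   1.62 -0.    1.02 -1.1 ] w 0.0496 0.0
```

Scaled: 2.5 mm / 800 = 0.0031, -1.4 mm / 800 = -0.0018.

Call:
{"fn": "arm_command", "kwargs": {
  "plan": [
    [[0.001, -0.0018, 0.0031, 0, 0, 0, 1], [0.001, -0.0018, 0.0031, 0, 0, 0, 1], [0.001, -0.0018, 0.0031, 0, 0, 0, 1], [0.001, -0.0018, 0.0031, 0, 0, 0, 1], [0.001, -0.0018, 0.0031, 0, 0, 0, 1], [0.001, -0.0018, 0.0031, 0, 0, 0, 1]]
  ]
}}

```text
time_s: 12.2
ee_pos: [0.4766, -0.3011, 0.0273]
eef_rot: [-3.142, -0.0, 2.049]
force: [-0.1, 0.2, -0.5]
grip_width: 0.0216
grip_force: 15.0
```

Gripped: opening 21.6 mm at 15 N with no side load. I'll lift with a firmer squeeze, then plan the move to the gap.

Scaled: -80 mm / 800 = -0.1, -75 mm / 800 = -0.0938.

Call:
{"fn": "arm_command", "kwargs": {
  "plan": [
    [[0, 0, 0, 0, 0, 0, 1], [0, 0, 0, 0, 0, 0, 1], [0, 0, -0.0125, 0, 0, 0, 1], [0, 0, -0.0313, 0, 0, 0, 1], [0, 0, -0.0625, 0, 0, 0, 1], [0, 0, -0.0938, 0, 0, 0, 1], [0, 0, -0.1, 0, 0, 0, 1], [0, 0, -0.1, 0, 0, 0, 1]]
  ],
  "squeeze": 40
}}

```text
time_s: 13.0
ee_pos: [0.4769, -0.3014, 0.1086]
eef_rot: [3.141, 0.002, 2.049]
force: [-0.5, -0.0, -0.5]
grip_width: 0.0215
grip_force: 40.0
```

```bash
python3 go.py .5036 -.0447 .107 1.4008
```

```text
shift mm [215.6 141.8   1.3] rotvec [0.0016 0.0016 0.648 ]
now [ 0.4769 -0.3014  0.1086] [3.1406e+00 2.0000e-03 2.0488e+00] F [-0.49 -0.04 -0.52] t 13.0 q [-0.63  0.4   1.57 -0.    1.18 -1.11] w 0.0215 40.0
```

Scaled: 215.6 mm / 800 = 0.2695, 141.8 mm / 800 = 0.1773, 0.648 rad / 3.1416 = 0.2063.

Call:
{"fn": "arm_command", "kwargs": {
  "plan": [
    [[0.0275, 0.0175, 0, 0, 0, 0.0207, 1], [0.0575, 0.0375, 0, 0, 0, 0.0446, 1], [0.0913, 0.06, 0, 0, 0, 0.07, 1], [0.125, 0.0825, 0, 0, 0, 0.0955, 1], [0.1588, 0.105, 0, 0, 0, 0.121, 1], [0.1925, 0.1263, 0, 0, 0, 0.1464, 1], [0.2263, 0.1488, 0, 0, 0, 0.1719, 1], [0.255, 0.1675, 0, 0, 0, 0.1942, 1], [0.2695, 0.1773, 0, 0, 0, 0.2063, 1], [0.2695, 0.1773, 0, 0, 0, 0.2063, 1], [0.2695, 0.1773, 0, 0, 0, 0.2063, 1]]
  ]
}}

```text
time_s: 14.1
ee_pos: [0.5029, -0.0447, 0.1067]
eef_rot: [-3.14, 0.0, 1.403]
force: [-0.7, -0.0, -0.6]
grip_width: 0.0218
grip_force: 40.0
```

```bash
cat > rel.py <<'E'
from h import *
N=(.5417,-.0268,-.17);o=ctrl.get_obs();c,s=np.cos(N[2]),np.sin(N[2]);d=o['ee_pos'][:2]-N[:2]
print("nest mm x %.1f y %.1f  tip above bed %.1f"%(1e3*(c*d[0]+s*d[1]),1e3*(-s*d[0]+c*d[1]),1e3*(o['ee_pos'][2]-.0213-.012)),"F nest",np.round([c*o['force'][0]+s*o['force'][1],-s*o['force'][0]+c*o['force'][1],o['force'][2]],1),"M",o['moment'].round(2),"t",o['time_s'],"yaw err",o['eef_rot'][2]-1.4008)
E
python3 rel.py; python3 go.py .5036 -.0447 .0713 1.4008
python3 - <<'E'
from h import *
for n in("top","scene"):
    p,d=cams.camera(n);np.save(n+"5.npy",d);cv2.imwrite(f"pics/{n}5.png",p)
C=cloud("top",np.load("top5.npy"));z=C[...,2]
m=(abs(C[...,0]-.5036)<.12)&(abs(C[...,1]+.0447)<.12)&(z>.245)&(z<.29);q=C[m]
print(len(q),cv2.minAreaRect(q[:,:2].astype(np.float32)),np.percentile(q[:,2],[5,50,95]))
a=[cv2.resize(cv2.imread(f"pics/{n}5.png")[y:y+75,x:x+90],None,fx=4.4,fy=4.4,interpolation=cv2.INTER_CUBIC) for n,x,y in(("top",175,180),("scene",175,190))]
cv2.imwrite("pics/v5.png",np.hstack(a))
E
```

```text
nest mm x -35.2 y -24.2  tip above bed 73.4 F nest [-0.7 -0.2 -0.6] M [-0.08  0.08  0.06] t 14.1 yaw err 0.0017122420418929085
shift mm [ 0.1  0.7 35.4] rotvec [-0.0011  0.0002  0.0017]
now [ 0.5029 -0.0447  0.1067] [-3.1404e+00  2.0000e-04  1.4025e+00] F [-0.74 -0.04 -0.64] t 14.1 q [-0.16  0.28  1.73 -0.    1.13  0.01] w 0.0218 40.0
327 ((0.5227420926094055, -0.046378858387470245), (0.06784278154373169, 0.1387101262807846), 79.77642822265625) [0.26686991 0.27043482 0.27451871]
```

View pics/v5.png

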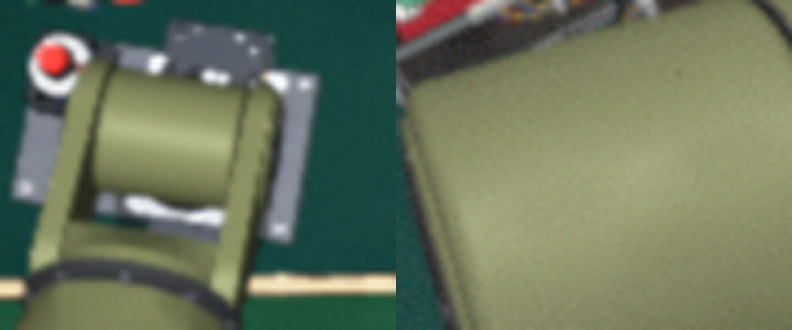

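The cap is back up at crop (52,60), and the wedge is over the gap with a body angle of 79.8°, which matches. That is the last of my pictures, so from here I go down by force.

Scaled: 37 mm / 800 = 0.0463, 35 mm / 800 = 0.0438.

Call:
{"fn": "arm_command", "kwargs": {
  "plan": [
    [[0, 0.0009, 0.015, 0, 0, 0, 1], [0, 0.0009, 0.03, 0, 0, 0, 1], [0, 0.0009, 0.04, 0, 0, 0, 1], [0, 0.0009, 0.0438, 0, 0, 0, 1], [0, 0.0009, 0.0463, 0, 0, 0, 1], [0, 0.0009, 0.0463, 0, 0, 0, 1]]
  ]
}}

```text
time_s: 14.8
ee_pos: [0.504, -0.0446, 0.0702]
eef_rot: [-3.141, 0.0, 1.401]
force: [-0.3, -0.4, -0.4]
grip_width: 0.0217
grip_force: 40.0
```

```bash
python3 rel.py
```

```text
nest mm x -34.2 y -23.9  tip above bed 36.9 F nest [-0.2 -0.5 -0.4] M [-0.1   0.01  0.05] t 14.8 yaw err 6.089698483235928e-05
```

Scaled: 4 mm / 800 = 0.005, 2 mm / 800 = 0.0025.

Call:
{"fn": "arm_command", "kwargs": {
  "plan": [
    [[0, 0, 0.0025, 0, 0, 0, 1], [0, 0.0005, 0.005, 0, 0, 0, 1], [0, 0.0005, 0.005, 0, 0, 0, 1]]
  ]
}}

```text
time_s: 15.1
ee_pos: [0.5044, -0.0446, 0.0662]
eef_rot: [-3.142, 0.0, 1.401]
force: [0.3, 0.2, -0.6]
grip_width: 0.0217
grip_force: 40.0
```

Scaled: 4 mm / 800 = 0.005, 2 mm / 800 = 0.0025.

Call:
{"fn": "arm_command", "kwargs": {
  "plan": [
    [[0, 0.0004, 0.0025, 0, 0, 0, 1], [0, 0.001, 0.005, 0, 0, 0, 1], [0, 0.001, 0.005, 0, 0, 0, 1]]
  ]
}}

```text
time_s: 15.4
ee_pos: [0.5052, -0.0448, 0.0621]
eef_rot: [-3.142, 0.0, 1.401]
force: [0.1, 0.1, -0.7]
grip_width: 0.0218
grip_force: 40.0
```

```bash
python3 rel.py
```

```text
nest mm x -32.9 y -23.9  tip above bed 28.8 F nest [ 0.1  0.2 -0.7] M [-0.06  0.09 -0.01] t 15.4 yaw err -2.9755673303322183e-05
```

Scaled: 3.5 mm / 800 = 0.0044, 2 mm / 800 = 0.0025.

Call:
{"fn": "arm_command", "kwargs": {
  "plan": [
    [[0, 0, 0.0025, 0, 0, 0, 1], [0, 0, 0.0044, 0, 0, 0, 1], [0, 0, 0.0044, 0, 0, 0, 1]]
  ]
}}

```text
time_s: 15.7
ee_pos: [0.506, -0.0449, 0.0591]
eef_rot: [3.14, -0.0, 1.401]
force: [4.8, -0.3, 0.2]
grip_width: 0.0219
grip_force: 40.0
```

Scaled: 2 mm / 800 = 0.0025, 1 mm / 800 = 0.0013.

Call:
{"fn": "arm_command", "kwargs": {
  "plan": [
    [[0, 0.0004, 0.0013, 0, 0, 0, 1], [0, 0.0008, 0.0025, 0, 0, 0, 1], [0, 0.0008, 0.0025, 0, 0, 0, 1]]
  ]
}}

```text
time_s: 16.0
ee_pos: [0.5066, -0.045, 0.0572]
eef_rot: [3.14, -0.0, 1.401]
force: [6.7, -0.7, 0.5]
grip_width: 0.0218
grip_force: 40.0
```

```bash
python3 rel.py
```

```text
nest mm x -31.5 y -23.9  tip above bed 23.9 F nest [6.7 0.5 0.5] M [-0.34 -1.43 -0.05] t 16.0 yaw err -6.242433507996914e-05
```

The slope contact shows as a +x force, so the real slope sits about 1.3 mm towards +x of my estimate. From here I'll ride it down at 0.325 mm per mm, easing +x slightly.

Scaled: 4 mm / 800 = 0.005, 1.3 mm / 800 = 0.0016.

Call:
{"fn": "arm_command", "kwargs": {
  "plan": [
    [[0, 0.0009, 0.0013, 0, 0, 0, 1], [0, 0.0016, 0.0038, 0, 0, 0, 1], [0, 0.0021, 0.005, 0, 0, 0, 1], [0, 0.0021, 0.005, 0, 0, 0, 1]]
  ]
}}

```text
time_s: 16.4
ee_pos: [0.508, -0.0453, 0.0528]
eef_rot: [3.14, -0.0, 1.401]
force: [6.6, -0.6, -0.0]
grip_width: 0.0216
grip_force: 40.0
```

```bash
python3 rel.py
```

```text
nest mm x -30.1 y -23.9  tip above bed 19.5 F nest [ 6.6  0.5 -0. ] M [-0.34 -1.54 -0.06] t 16.4 yaw err -7.469677089910753e-05
```

Call:
{"fn": "arm_command", "kwargs": {
  "plan": [
    [[0, 0.0009, 0.0013, 0, 0, 0, 1], [0, 0.0018, 0.0038, 0, 0, 0, 1], [0, 0.0026, 0.0063, 0, 0, 0, 1], [0, 0.0026, 0.0063, 0, 0, 0, 1]]
  ]
}}

```text
time_s: 16.8
ee_pos: [0.5097, -0.0455, 0.0475]
eef_rot: [3.141, -0.0, 1.401]
force: [6.6, -0.8, -0.7]
grip_width: 0.0217
grip_force: 40.0
```

```bash
python3 rel.py
```

```text
nest mm x -28.4 y -23.9  tip above bed 14.2 F nest [ 6.6  0.3 -0.7] M [-0.34 -1.46 -0.03] t 16.8 yaw err -1.7088602187742552e-05
```

Scaled: 4 mm / 800 = 0.005, 2.5 mm / 800 = 0.0031.

Call:
{"fn": "arm_command", "kwargs": {
  "plan": [
    [[0, 0.0006, 0.0013, 0, 0, 0, 1], [0, 0.0013, 0.0031, 0, 0, 0, 1], [0, 0.0019, 0.005, 0, 0, 0, 1], [0, 0.0019, 0.005, 0, 0, 0, 1]]
  ]
}}

```text
time_s: 17.2
ee_pos: [0.511, -0.0458, 0.0436]
eef_rot: [-3.142, 0.0, 1.401]
force: [4.4, -0.4, 1.6]
grip_width: 0.0215
grip_force: 40.0
```

```bash
python3 rel.py
```

```text
nest mm x -27.1 y -23.9  tip above bed 10.3 F nest [4.4 0.3 1.6] M [-0.29 -0.92  0.  ] t 17.2 yaw err -2.2165761508485815e-05
```

Fx is falling and Fz rising, so the module is now loading the wedge through the probes. I'll take smaller steps.

Scaled: 2 mm / 800 = 0.0025, 1 mm / 800 = 0.0013.

Call:
{"fn": "arm_command", "kwargs": {
  "plan": [
    [[0, 0.0004, 0.0013, 0, 0, 0, 1], [0, 0.0009, 0.0025, 0, 0, 0, 1], [0, 0.0009, 0.0025, 0, 0, 0, 1]]
  ]
}}

```text
time_s: 17.5
ee_pos: [0.5116, -0.0459, 0.0418]
eef_rot: [-3.141, 0.0, 1.401]
force: [3.5, -1.1, 3.7]
grip_width: 0.0216
grip_force: 40.0
```

```bash
python3 rel.py
```

```text
nest mm x -26.4 y -23.9  tip above bed 8.5 F nest [ 3.7 -0.5  3.7] M [-0.26 -0.69 -0.08] t 17.5 yaw err -1.2145133786001239e-05
```

Scaled: 2 mm / 800 = 0.0025, 1 mm / 800 = 0.0013.

Call:
{"fn": "arm_command", "kwargs": {
  "plan": [
    [[0, 0.0004, 0.0013, 0, 0, 0, 1], [0, 0.0008, 0.0025, 0, 0, 0, 1], [0, 0.0008, 0.0025, 0, 0, 0, 1]]
  ]
}}

```text
time_s: 17.8
ee_pos: [0.5122, -0.0459, 0.0399]
eef_rot: [-3.141, -0.0, 1.401]
force: [2.5, 0.4, 5.1]
grip_width: 0.0217
grip_force: 40.0
```

```bash
python3 rel.py
```

```text
nest mm x -25.8 y -23.9  tip above bed 6.6 F nest [2.4 0.9 5.1] M [-0.18 -0.53 -0.  ] t 17.8 yaw err -9.217083536183779e-06
```

Scaled: 1.2 mm / 800 = 0.0015, 0.6 mm / 800 = 0.0008.

Call:
{"fn": "arm_command", "kwargs": {
  "plan": [
    [[0, 0.0003, 0.0008, 0, 0, 0, 1], [0, 0.0004, 0.0015, 0, 0, 0, 1], [0, 0.0004, 0.0015, 0, 0, 0, 1]]
  ]
}}

```text
time_s: 18.1
ee_pos: [0.5124, -0.0459, 0.0393]
eef_rot: [-3.141, -0.0, 1.401]
force: [-2.7, 1.4, 15.1]
grip_width: 0.0218
grip_force: 40.0
```

```bash
python3 rel.py
```

```text
nest mm x -25.7 y -23.8  tip above bed 6.0 F nest [-2.9  0.9 15.1] M [ 0.1   0.51 -0.16] t 18.1 yaw err -0.0001790304047966096
```

Scaled: 1.2 mm / 800 = 0.0015, 0.6 mm / 800 = 0.0008.

Call:
{"fn": "arm_command", "kwargs": {
  "plan": [
    [[0, 0.0003, 0.0008, 0, 0, 0, 1], [0, 0.0004, 0.0015, 0, 0, 0, 1], [0, 0.0004, 0.0015, 0, 0, 0, 1]]
  ]
}}

```text
time_s: 18.4
ee_pos: [0.5125, -0.0459, 0.0391]
eef_rot: [-3.141, -0.0, 1.401]
force: [-11.3, 1.7, 31.7]
grip_width: 0.0219
grip_force: 40.0
```

```bash
python3 rel.py
```

```text
nest mm x -25.6 y -23.8  tip above bed 5.8 F nest [-11.4  -0.2  31.7] M [ 0.36  2.33 -0.1 ] t 18.4 yaw err -3.879327833233859e-05
```

There was a hard stop at h = 6.0 mm, exactly the flush height, but 32 N is more than needed. I'll ease off to a firm push.

Scaled: -1.1 mm / 800 = -0.0014, -0.6 mm / 800 = -0.0008.

Call:
{"fn": "arm_command", "kwargs": {
  "plan": [
    [[0, -0.0003, -0.0008, 0, 0, 0, 1], [0, -0.0004, -0.0014, 0, 0, 0, 1], [0, -0.0004, -0.0014, 0, 0, 0, 1], [0, -0.0004, -0.0014, 0, 0, 0, 1]]
  ]
}}

```text
time_s: 18.8
ee_pos: [0.5124, -0.0459, 0.0391]
eef_rot: [-3.141, -0.0, 1.401]
force: [-1.4, 1.4, 14.4]
grip_width: 0.0217
grip_force: 40.0
```

```bash
python3 rel.py
python3 - <<'E'
from h import *
# is the far (left, +y) part of the module flush? compare fence/module gap visible in top view
for n in("top","scene"):
    p,d=cams.camera(n);cv2.imwrite(f"pics/{n}6.png",p);np.save(n+"6.npy",d)
    C=cloud(n,d);c,s=np.cos(-.17),np.sin(-.17);q=C[...,:2]-(.5417,-.0268)
    X=c*q[...,0]+s*q[...,1];Y=-s*q[...,0]+c*q[...,1];Z=C[...,2]
    m=(d>0)&(abs(X)<.07)&(abs(Y)<.06)&(Z>.03)&(Z<.07);print(n,m.sum(),[(lo,int((m&(Y>lo/1e3)&(Y<lo/1e3+.01)).sum())) for lo in range(-60,60,10)])
E
```

```text
nest mm x -25.6 y -23.8  tip above bed 5.8 F nest [-1.6  1.2 14.4] M [ 0.1   0.39 -0.17] t 18.8 yaw err -0.00016776438942156524
top 25 [(-60, 0), (-50, 1), (-40, 0), (-30, 2), (-20, 5), (-10, 0), (0, 0), (10, 0), (20, 4), (30, 7), (40, 6), (50, 0)]
scene 0 [(-60, 0), (-50, 0), (-40, 0), (-30, 0), (-20, 0), (-10, 0), (0, 0), (10, 0), (20, 0), (30, 0), (40, 0), (50, 0)]
```

Call:
{"fn": "arm_command", "kwargs": {
  "plan": [
    [[0, 0, 0, 0, 0, 0, 1], [0, 0, 0, 0, 0, 0, 1], [0, 0, 0, 0, 0, 0, 1], [0, 0, 0, 0, 0, 0, 1], [0, 0, 0, 0, 0, 0, 1]]
  ]
}}

```text
time_s: 19.4
ee_pos: [0.5124, -0.0459, 0.0391]
eef_rot: [-3.141, -0.0, 1.401]
force: [-1.2, 0.5, 13.8]
grip_width: 0.0217
grip_force: 40.0
```

```bash
python3 rel.py; python3 -c "
from station import ctrl
print(ctrl.hand_in())"
```

```text
nest mm x -25.6 y -23.8  tip above bed 5.8 F nest [-1.3  0.3 13.8] M [ 0.11  0.44 -0.2 ] t 19.4 yaw err -0.00023262359790532372
the job is handed in; nothing more can be done
None
```

The job is handed in at 19.4 s: the cap was pressed to its stop and came back up, and the wedge is held at its flush height with about 14 N down and a 40 N grip; the arm hid the module, so flush contact and both probe rows are inferred from height and force, not seen.

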